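# Clamp the sample case in the bench screw press

## Task

Get the sample case clamped in the bench screw press. First unscrew the black bar knob anticlockwise all the way up so that the pressing pad is clear, then tip the case's open lid fully shut, then slide the case along the guide until its front end is against the column, and last screw the knob back down clockwise until the lid presses the sprung pad at least 5 mm up towards its collar. Leave the case clamped there, and do not shift the bottles or the tube rack.

Things in the scene. Friction and masses are not known exactly. Their poses are not given: they have to be found in the camera images.
- press: Grey C-frame screw press, fixed to the bench. Origin on the bench top under the vertical spindle axis; z up, y along the guide in the direction the case is pushed, x across. Base plate x -60 to 60, y -290 to 110, 15 mm thick: the case slides on its top (z 15). Guide rails 8 mm high, inner faces at x +-42, outer at +-52 mm.
- stop_face (a point): Middle of the column's face that stops the case (press y 70, z 35 mm). The column is 70 mm wide in x, y 70 to 110, up to z 126. From its top an arm 46 mm wide reaches back over the guide to y -25, z 102 to 126, and carries the spindle; a steel ring round the spindle tops out at z 129. Only the spindle and knob stand above.
- knob_grip (a point): Middle of the black bar knob on top of the spindle, on its axis. The bar is 64 mm long (point x), 16 mm thick (point y) and 30 mm tall (15 mm up and down from the point). Its middle is 169 mm above the bench with the screw fully up and 153.5 mm fully down. The point turns and rises with the knob.
- knob (a joint): Turn of the knob, rad: 0 = fully unscrewed (up, hard stop), growing clockwise seen from above to 2.7 = fully down (hard stop). Knob, spindle and pad sink 5.73 mm per rad (36 mm a turn) clockwise and rise anticlockwise. It stays where left; turning takes about 0.1 Nm. It starts at 1.9 to 2.5, the pad too low for the case to pass under.
- pad (a joint): How far the sprung pad (black rubber disc 36 mm across, 8 mm thick, under the spindle) is pushed up towards the steel collar above it, m: 0 = hanging free, 0.012 = spring fully squeezed; 1 N per mm. Screw fully up: pad underside 66 mm above the bench, 5 mm over the shut lid. Knob at 2.7 with the case beneath: pushed in about 10 mm.
- case: Loose grey sample case, 0.4 to 0.8 kg, 80 mm wide (x), 160 long (y), 40 high without lid, 5 mm walls, open on top, lying in the guide with its axes along the press's (2 mm play each side). Origin: centre of its underside. Starts 120 to 170 mm short of home. Home: +y end against the column, origin at press y -10 mm.
- case_back (a point): Centre of the case's back end face (its -y end, plain, 80 mm wide, 40 mm high), 20 mm above its underside: the place to push.
- lid (a joint): Angle of the case's lid, rad: 0 = shut on the rim; starts open at 1.3 to 1.7 (1.57 = upright). Aluminium plate 80 mm (from the hinge) by 160 by 6 mm. Hinge line along the case's long top edge at case x -40, z 40 mm; the open lid stands over that edge and is tipped shut towards case +x. Stiff hinge (0.09 Nm): it stays where left.
- lid_edge (a point): Middle of the lid's free long edge, 80 mm from the hinge line, halfway through the plate's thickness.
- wash_bottle: Bystander: white wash bottle, 66 mm diameter, 200 mm high with its bent spout. Origin: centre of its underside.
- dropper_bottle: Bystander: amber dropper bottle, 40 mm diameter, 104 mm high. Origin: centre of its underside.
- tube_rack: Bystander: blue test tube rack, 90 by 200 mm, 98 mm high with its tubes. Origin: centre of its underside.
Things that resemble listed ones, but are neither listed nor needed, are in the scene too. Leave any blue, pink or purple look-alike of the case alone.

How it is judged:
By the outcome, as a careful person would: the job done as asked, in the order asked, and still so for the second after the job is handed in, with the robot touching nothing.
It also fails if it takes over 72 s, if anything falls off the work surface, if the arm or the gripper's body presses on something with over 40 N, if the wrist force passes 120 N, or if a joint passes its speed limit or range.

## Robot

A 6-joint arm with a two-finger parallel gripper is mounted at the origin on the work surface. World frame = base frame: x ahead of the robot, y to its left, z up, the work surface at z = 0. Lengths are in m, angles in degrees, forces in N, time in s.
With the tool pointing down it reaches from about 0.4 to 0.825 m from the base axis. Payload 7 kg.
Tool frame: the origin (TCP) lies midway between the tips of the shut fingers; the grasp point (between the pads) lies 19 mm behind it; z points along the fingers, y is the direction in which the jaws open and shut (so a half turn about z gives the same grasp; the last joint's range is limited). The gripper opens to 88 mm and grips with 3 to 60 N. Pads are 19 mm wide; open, the fingers measure 130 mm over their backs; the gripper's body (78 mm by 193 mm) begins 47 mm behind the grasp point.
Start: joints at [82.454, 20.546, 0.682, 0, -70.136, -16.507], TCP at [0.275, 0.616, 0.227] pointing down, gripper open.
Joint ranges: [-176.03, 176.03], [-82.01, 121.73], [-58.28, 71.71], [-173.87, 95.51], [-174.79, -0.11], [-173.66, 173.66]. Speed limits (degrees/s): [136.94, 136.94, 172.46, 180, 180, 180].

## Interface

Orientations are given as [roll, pitch, yaw] about the fixed x, y, z axes, in that order (R = Rz(yaw) Ry(pitch) Rx(roll)).
In Python, from plant import ctrl, snapshot gives the robot as it stands.
- The arm moves only by the shell command python3 -m pendant 'ROWS'. ROWS is JSON, a list of rows, each a list of 7 numbers: the shift along the tool's x, y, z in m, then the turn, a rotation vector about the tool's x, y, z in rad, then the opening, from -1 (shut) to 1 (fully open), so that 0 is half open. In form: [[x, y, z, ax, ay, az, jaw], ...]. A call has 1 to 12 rows; each row is the pose to reach, as a shift and turn from the pose commanded when the call began, along the tool's axes at that moment; what a row does not reach only later rows make up. A row lasts 1/8 s, in which the tool goes at most 62.5 mm and 10.7 degrees, less where a joint would pass 70% of its speed; a pose out of reach is approached as far as the arm can. A call with a gripper value outside its range is refused whole. The fingers move at their own pace and stop on an object; the grip force is fixed at half the most. Time passes only in rows, so rows that repeat a pose let the fingers close. It gives the time, the measured TCP pose, the force and the opening at its end, in the units of the state.
- ctrl.get_obs(): the state, without advancing time (a new reading comes with each control period).
- snapshot(name): name is "side" or "top"; returns a dict with "image" (400x640x3 uint8, blue, green, red), "mtx" (3x3 intrinsics, pixels), "k1" (the pictures are not rectified: a ray, as slopes to the right and down, at radius r is drawn at 1 + k1 r^2 times it, then the intrinsics apply), "eye" and "attitude" of the camera in the world. Camera axes: x right, y up, looking along -z (the intrinsics and any distortion apply to the point x, -y, -z); pixel columns grow to the right and rows downward; lengths in m; the calibration is good to about 2 mm. A picture is of the moment at which its call begins. There is no depth.
- ctrl.close_job(): hands the job in, once; it reports no verdict.
The state is a dict: "clock": time; "joint_pos": joint angles; "qvel": joint speeds; "tau": joint torques, N m; "tool_pos": TCP position; "orientation": TCP orientation; "force": force on the tool from outside, world axes, zero at the start; "moment": the same for the moment, N m; "opening": finger opening in m.
Only numpy, scipy, OpenCV 4.12 (cv2) and the standard library are available. Lean on these libraries where they do the work, as an engineer would, in place of code of your own. Each camera call takes 0.05 s, during which the arm holds its last target.

## Working session

There is one attempt and no reset: what is moved stays moved. The work goes in short steps, Python scripts to look and compute and a shell command to move; the robot and the scene stay as the last step left them, time stands still between calls to the robot, and variables do not carry over. Pictures are saved under pics/ and viewed, and the job is handed in when it is done.

```bash
ls; mkdir -p pics; python3 - <<'E'
from plant import ctrl, snapshot
import cv2,numpy as np,pickle
for n in ("side","top"):
    s=snapshot(n); cv2.imwrite(f"pics/{n}0.png",s["image"]); pickle.dump(s,open(f"{n}0.pkl","wb"))
    print(n,s["mtx"],s["k1"],s["eye"],s["attitude"])
print(ctrl.get_obs())
E
```

```text
pics
side [[441.61087168   0.         319.71428241]
 [  0.         441.61087168 196.34631978]
 [  0.           0.           1.        ]] -0.06486479770231866 [ 0.14811607 -0.86723241  1.11131683] [ 45.09857918  -1.00764847 -24.20195373]
top [[380.79004025   0.         324.96825655]
 [  0.         380.79004025 204.26339563]
 [  0.           0.           1.        ]] -0.07952803440533013 [0.36814454 0.03378484 1.26666798] [ 10.30876757  -1.03345498 -90.57634027]
{'clock': 0.1, 'joint_pos': array([ 8.24555247e+01,  2.05889596e+01,  6.39135082e-01, -1.76839647e-02,
       -7.01360726e+01, -1.65069237e+01]), 'qvel': array([-0.03374638, -0.05095453,  0.13214972,  0.06867105, -0.01315475,
        0.05702798]), 'tau': array([-3.21370593e-03, -5.84165490e+01,  2.93751132e+01,  7.01560736e+00,
        1.01859873e-02, -5.71450028e-05]), 'tool_pos': array([0.27494671, 0.61598577, 0.22569901]), 'orientation': array([ 1.79912919e+02, -8.46861309e-03, -2.40574138e+01]), 'force': array([ 0.73493521, -0.33528308, -0.5214771 ]), 'moment': array([0.06185352, 0.00719638, 0.07057442]), 'opening': 0.08750172479246124}
```

View pics/side0.png

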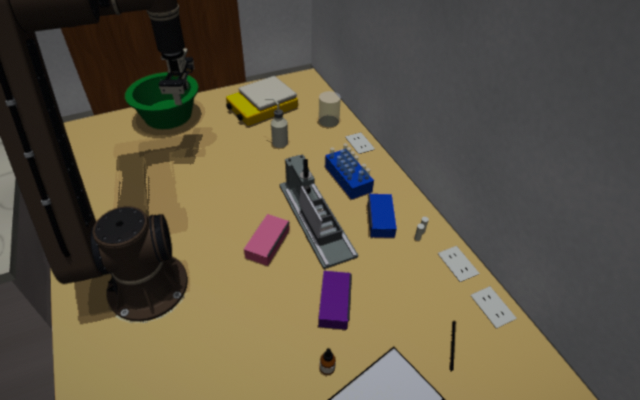

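View pics/top0.png

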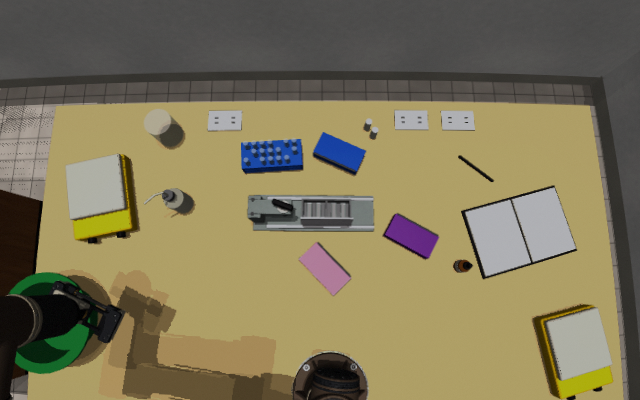

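```bash
cat > h.py <<'E'
import numpy as np,cv2,pickle
from scipy.spatial.transform import Rotation as R
def load(f): return pickle.load(open(f,"rb"))
def Rc(s): return R.from_euler('xyz',s["attitude"],degrees=True).as_matrix()
def proj(s,P):
    c=(np.atleast_2d(P)-s["eye"])@Rc(s); a=np.c_[c[:,0]/-c[:,2],-c[:,1]/-c[:,2]]
    r2=(a**2).sum(1,keepdims=True); a=a*(1+s["k1"]*r2); m=s["mtx"]
    return a*[m[0,0],m[1,1]]+[m[0,2],m[1,2]]
def ray(s,uv):
    p=cv2.undistortPoints(np.array([[uv]],float),s["mtx"],np.array([s["k1"],0,0,0,0.]))[0,0]
    return Rc(s)@np.array([p[0],-p[1],-1])
def onz(s,uv,z):
    d=ray(s,uv); return s["eye"]+d*(z-s["eye"][2])/d[2]
def crop(s,x0,y0,w,h,k,f):
    cv2.imwrite(f,cv2.resize(s["image"][y0:y0+h,x0:x0+w],None,fx=k,fy=k,interpolation=cv2.INTER_CUBIC))
E
python3 - <<'E'
from h import *
crop(load("top0.pkl"),240,185,145,55,5.5,"pics/t1.png")
crop(load("side0.pkl"),270,145,95,125,4.8,"pics/s1.png")
E
```

```text
(no output)
```

View pics/t1.png

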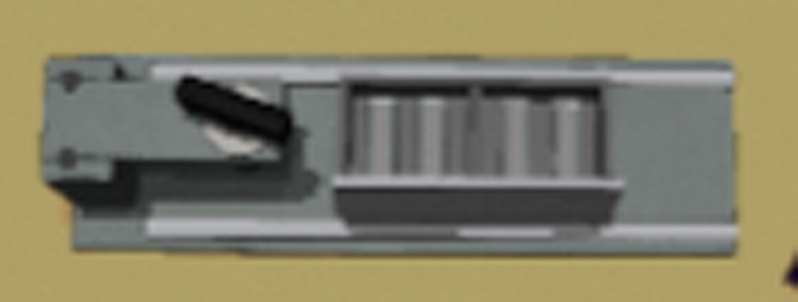

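View pics/s1.png

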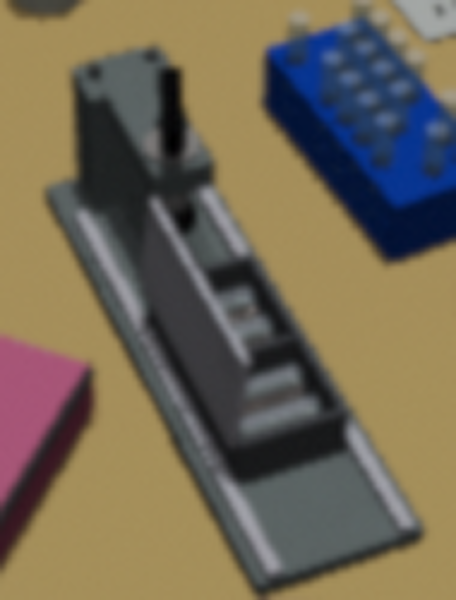

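```bash
cat > fit.py <<'E'
from h import *
from scipy.optimize import least_squares
t=load("top0.pkl"); s=load("side0.pkl")
T=lambda u,v:(240+u/5.5,185+v/5.5); S=lambda u,v:(270+u/4.8,145+v/4.8)
obs=[(t,T(734,62),(60,-290,15)),(t,T(737,253),(-60,-290,15)),(t,T(75,250),(-60,110,15)),(t,T(45,60),(35,110,126)),(t,T(42,178),(-35,110,126)),
(s,S(262,590),(-60,-290,15)),(s,S(420,532),(60,-290,15)),(s,S(50,190),(-60,110,15))]
def W(p,q): return np.r_[p[:2],0]+R.from_euler('z',p[2]).apply(np.array(q)/1000)
f=lambda p:np.concatenate([proj(c,W(p,q))[0]-uv for c,uv,q in obs])
r=least_squares(f,[0.5,0.1,0]); p=r.x
E
python3 - <<'E'
from fit import *
print(p,np.degrees(p[2])); print(f(p).reshape(-1,2).round(2))
for z in (.154,.159,.169):
    print("axis px top",proj(t,W(p,(0,0,1000*z)))[0],(proj(t,W(p,(0,0,1000*z)))[0]-[240,185])*5.5,(proj(s,W(p,(0,0,1000*z)))[0]-[270,145])*4.8)
loc=lambda w:R.from_euler('z',-p[2]).apply(w-np.r_[p[:2],0])*1000
print("knob ends top z171",loc(onz(t,T(183,92),.171)),loc(onz(t,T(286,128),.171)))
print("case rim far edge y front/back", loc(onz(t,T(345,82),.055)),loc(onz(t,T(602,85),.055)))
print("lid edge ends", [loc(onz(t,T(*q),.135)) for q in ((334,184),(622,184))])
print("lid edge side", [loc(onz(s,S(*q),.135)) for q in ((155,200),(245,360))])
print("case back bottom side", [loc(onz(s,S(*q),.055)) for q in ((340,415),)])
print("rack corners top",[ (onz(t,q,.06)) for q in ((241,171),(303,170),(302,141),(242,143))],[ loc(onz(t,q,.06)) for q in ((241,171),(303,170))])
E
```

```text
[ 0.56787098  0.13454184 -0.01835768] -1.051817387594824
[[ 0.55 -0.21]
 [ 0.52  0.58]
 [-0.13 -0.16]
 [ 0.57 -0.62]
 [ 0.1   0.6 ]
 [-1.   -0.63]
 [ 1.42 -0.6 ]
 [-0.93 -1.05]]
axis px top [283.55800286 205.36114107] [239.56901571 111.98627587] [173.12083527 116.1548889 ]
axis px top [283.40750464 205.06297169] [238.74127553 110.34634429] [173.09111176 110.63085594]
axis px top [283.10254145 204.45874259] [237.06397799 107.02308427] [173.03140571  99.50232564]
knob ends top z171 [  7.42585163  28.80247738 171.        ] [-11.36242006 -26.45048772 171.        ]
case rim far edge y front/back [ 36.25515801 -52.27129977  55.        ] [  36.23987794 -203.80890014   55.        ]
lid edge ends [array([-35.90196487, -50.77362885, 135.        ]), array([ -34.19431512, -208.03002024,  135.        ])]
lid edge side [array([-34.69953757, -53.7600714 , 135.        ]), array([ -35.80603722, -208.2271822 ,  135.        ])]
case back bottom side [array([  32.60589693, -210.67025156,   55.        ])]
rack corners top [array([0.70001163, 0.28372846, 0.06      ]), array([0.70194712, 0.08060854, 0.06      ]), array([0.80183659, 0.08407445, 0.06      ]), array([0.79633344, 0.28363881, 0.06      ])] [array([129.37981275, 151.58714406,  60.        ]), array([135.04357702, -51.46302167,  60.        ])]
```

```bash
cat > go.py <<'E'
from h import *
from plant import ctrl
def go(pos,yaw,tilt=0):
    o=ctrl.get_obs(); A=R.from_euler('xyz',o["orientation"],degrees=True)
    B=R.from_euler('xyz',[180,tilt,yaw],degrees=True)
    print("t",round(o["clock"],2),"tcp",o["tool_pos"].round(4),"rpy",o["orientation"].round(2),"F",o["force"].round(1),"M",o["moment"].round(2),"open",round(o["opening"],4),"j",o["joint_pos"].round(1))
    print("ROW",A.inv().apply(np.array(pos)-o["tool_pos"]).round(4),(A.inv()*B).as_rotvec().round(4))
E
python3 -c "
from go import *
go([.568,.1345,.23],-110)"; python3 -m pendant --help 2>&1 | head -5
```

```text
t 0.1 tcp [0.2749 0.616  0.2257] rpy [ 1.7991e+02 -1.0000e-02 -2.4060e+01] F [ 0.7 -0.3 -0.5] M [0.06 0.01 0.07] open 0.0875 j [ 82.5  20.6   0.6  -0.  -70.1 -16.5]
ROW [ 0.4639  0.3202 -0.0037] [ 1.1e-03 -1.3e-03  1.5e+00]
invalid input: not JSON, or not a number
```

```bash
python3 -m pendant '[[0.04,0.03,-0.004,0,0,0.14,0.3],[0.09,0.06,-0.004,0,0,0.29,0.3],[0.135,0.093,-0.004,0,0,0.44,0.3],[0.18,0.125,-0.004,0,0,0.59,0.3],[0.226,0.156,-0.004,0,0,0.74,0.3],[0.272,0.188,-0.004,0,0,0.89,0.3],[0.318,0.22,-0.004,0,0,1.04,0.3],[0.364,0.25,-0.004,0,0,1.19,0.3],[0.41,0.283,-0.004,0,0,1.34,0.3],[0.464,0.32,-0.004,0,0,1.5,0.3],[0.464,0.32,-0.004,0,0,1.5,0.3],[0.464,0.32,-0.004,0,0,1.5,0.3]]'
python3 - <<'E'
from go import *
from plant import snapshot
from fit import *
go([.568,.1345,.142],-110)
for n,c in(("side",(250,90,120,120)),("top",(240,160,140,90))):
    q=snapshot(n); pickle.dump(q,open(n+"1.pkl","wb")); crop(q,*c,5,f"pics/{n}1.png")
E
```

```text
clock: 1.6
tool_pos: [0.5683, 0.1346, 0.2301]
orientation: [180.0, -0.0, -110.0]
force: [-0.3, 0.1, -0.8]
opening: 0.0571
t 1.6 tcp [0.5683 0.1346 0.2301] rpy [ 1.7996e+02 -3.0000e-02 -1.1003e+02] F [-0.3  0.1 -0.8] M [ 0.12 -0.03 -0.02] open 0.0571 j [ 32.5  11.9 -10.8  -0.  -67.3 -52.5]
ROW [0.0001 0.0002 0.0881] [ 0.0007 -0.0005 -0.0005]
```

View pics/side1.png

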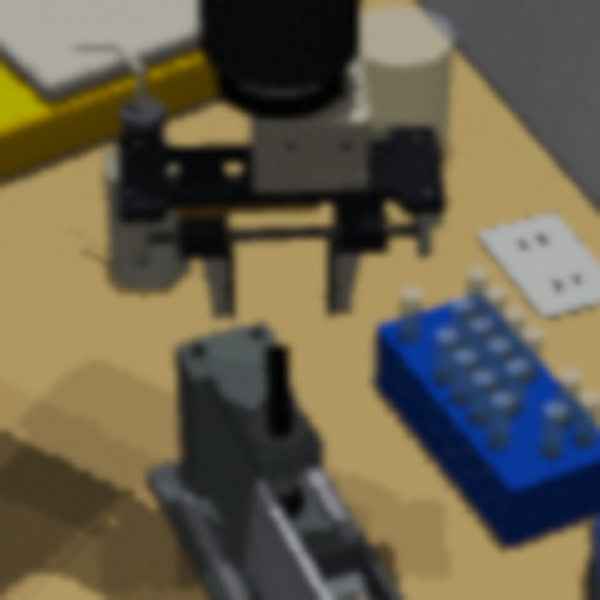

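View pics/top1.png

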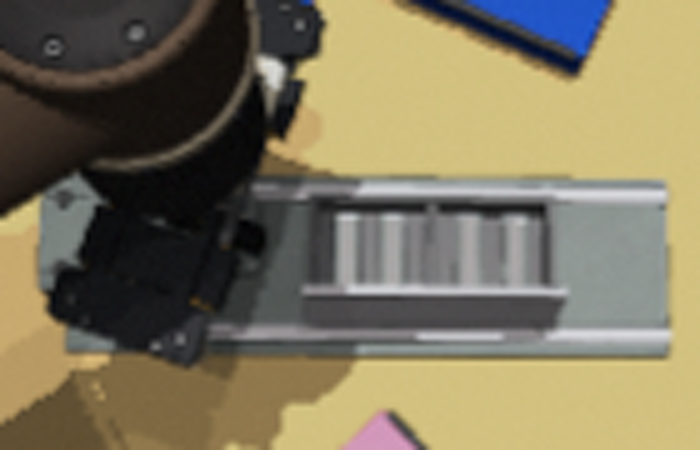

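The side view shows the fingertips (crop cols 225 and 342) straddling the knob bar (col 277), so I descend and grip it.

```bash
python3 -m pendant '[[0,0,0.03,0,0,0,0.3],[0,0,0.06,0,0,0,0.3],[0,0,0.088,0,0,0,0.3],[0,0,0.088,0,0,0,-1],[0,0,0.088,0,0,0,-1],[0,0,0.088,0,0,0,-1],[0,0,0.088,0,0,0,-1],[0,0,0.088,0,0,0,-1]]'
python3 -c "
from go import *
go([.568,.1345,.142],-110)"
```

```text
clock: 2.7
tool_pos: [0.5674, 0.1356, 0.1433]
orientation: [179.9, 0.0, -110.0]
force: [-6.6, 3.6, 5.2]
opening: 0.0157
t 2.7 tcp [0.5674 0.1356 0.1433] rpy [ 1.7991e+02  4.0000e-02 -1.1003e+02] F [-6.6  3.6  5.2] M [ 1.42  2.5  -0.08] open 0.0157 j [ 32.6  15.9 -17.6  -0.1 -56.5 -52.5]
ROW [ 0.0008 -0.001   0.0013] [ 0.0015  0.0008 -0.0005]
```

```bash
python3 -m pendant '[[0,0.001,-0.001,0,0,-0.17,-1],[0,0.001,-0.002,0,0,-0.34,-1],[0,0.001,-0.003,0,0,-0.51,-1],[0,0.001,-0.0039,0,0,-0.68,-1],[0,0.001,-0.0049,0,0,-0.85,-1],[0,0.001,-0.0058,0,0,-1.02,-1],[0,0.001,-0.0068,0,0,-1.19,-1],[0,0.001,-0.0078,0,0,-1.36,-1],[0,0.001,-0.0088,0,0,-1.53,-1],[0,0.001,-0.0097,0,0,-1.7,-1]]'
python3 -c "
from go import *
go([.568,.1345,.142],-110)"
```

```text
clock: 3.95
tool_pos: [0.5704, 0.1374, 0.1532]
orientation: [-179.7, -0.3, -12.3]
force: [8.2, 5.3, -4.7]
opening: 0.0158
t 3.95 tcp [0.5704 0.1374 0.1532] rpy [-179.72   -0.29  -12.26] F [ 8.2  5.3 -4.7] M [ 2.2  -2.8  -0.11] open 0.0158 j [ 32.6  15.4 -16.9   0.  -57.3  45.1]
ROW [-0.0018  0.0034  0.0112] [-7.9000e-03  4.0000e-04  1.7059e+00]
```

```bash
python3 -m pendant '[[0.001,-0.003,0,0,0,0,-1],[0.001,-0.003,-0.0006,0,0,-0.1,-1],[0.001,-0.003,-0.0011,0,0,-0.2,-1],[0.001,-0.003,-0.0011,0,0,-0.2,-1]]'
python3 -c "
from go import *
go([.568,.1345,.142],-110)"
```

```text
clock: 4.45
tool_pos: [0.5705, 0.1381, 0.1543]
orientation: [-180.0, -0.2, -1.2]
force: [5.5, -1.2, 0.6]
opening: 0.0158
t 4.45 tcp [0.5705 0.1381 0.1543] rpy [-1.7997e+02 -1.6000e-01 -1.1600e+00] F [ 5.5 -1.2  0.6] M [-0.7  -1.96  0.05] open 0.0158 j [ 32.7  15.5 -16.6   0.1 -57.7  56.1]
ROW [-0.0024  0.0037  0.0123] [-3.0000e-03 -1.4000e-03  1.8996e+00]
```

```bash
python3 -m pendant '[[0,0,-0.0006,0,0,-0.1,-1],[0,0,-0.0011,0,0,-0.2,-1],[0,0,-0.0011,0,0,-0.2,-1]]'
python3 -c "
from go import *
go([.568,.1345,.142],-110)"
```

```text
clock: 4.82
tool_pos: [0.5694, 0.1381, 0.1545]
orientation: [-180.0, -0.0, 10.1]
force: [4.0, -0.3, -1.5]
opening: 0.0182
t 4.83 tcp [0.5694 0.1381 0.1545] rpy [-1.7997e+02 -4.0000e-02  1.0090e+01] F [ 4.  -0.3 -1.5] M [-0.12 -1.35 -0.99] open 0.0182 j [ 32.7  15.5 -16.6  -0.  -57.9  67.4]
ROW [-0.002   0.0033  0.0125] [-1.0000e-03  2.0000e-04  2.0959e+00]
```

```bash
python3 -m pendant '[[0,0,0,0,0,0,0.3],[0,0,0,0,0,0,0.3],[0,0,0,0,0,0,0.3],[0,0,-0.03,0,0,0,0],[0,0,-0.08,0,0,0,-1],[-0.06,0,-0.08,0,0,0,-1],[-0.12,0,-0.08,0,0,0,-1],[-0.16,0,-0.08,0,0,0,-1],[-0.16,0,-0.08,0,0,0,-1]]'
python3 - <<'E'
from go import *
from plant import snapshot
from fit import *
go([.568,.1345,.142],-110)
for n,c in(("side",(270,145,95,120)),("top",(240,185,145,55))):
    q=snapshot(n); pickle.dump(q,open(n+"2.pkl","wb")); crop(q,*c,5,f"pics/{n}2.png")
E
```

```text
clock: 5.95
tool_pos: [0.4095, 0.1088, 0.2352]
orientation: [-179.9, -0.1, 10.4]
force: [0.1, 1.1, -0.4]
opening: 0.0018
t 5.95 tcp [0.4095 0.1088 0.2352] rpy [-1.7992e+02 -9.0000e-02  1.0380e+01] F [ 0.1  1.1 -0.4] M [ 0.03 -0.11 -0.  ] open 0.0018 j [ 41.8  -4.6 -28.1  -0.  -66.3  58.6]
ROW [0.1604 0.0034 0.0935] [-2.5000e-03  6.0000e-04  2.1011e+00]
```

View pics/side2.png

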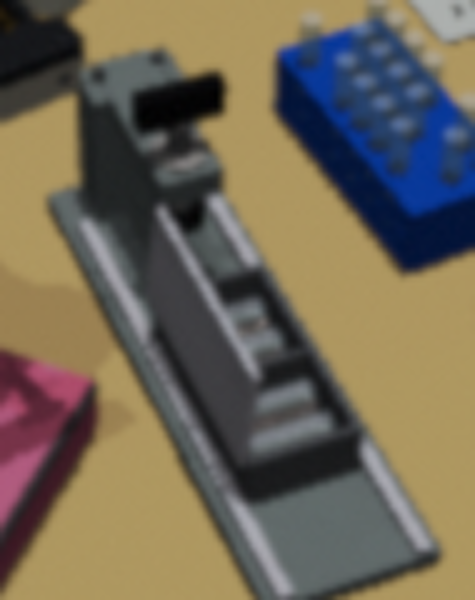

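View pics/top2.png

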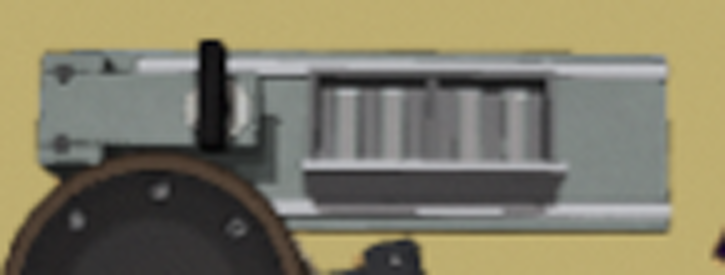

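```bash
python3 - <<'E'
from go import *
from fit import *
w=W(p,(-80,-150,127)); print(w); go(w,-1.05)
s2=load("side2.pkl")
for z in (.165,.169,.173): print(z,(proj(s2,[.569,.1375,z])[0]-[270,145])*5)
E
```

```text
[ 0.48513097 -0.01396436  0.127     ]
t 6.05 tcp [0.4118 0.1097 0.2352] rpy [-1.7996e+02 -9.0000e-02  1.0360e+01] F [ 0.   0.2 -0.4] M [-0.03 -0.08  0.02] open 0.0004 j [ 41.7  -4.3 -27.9   0.  -66.3  58.7]
ROW [0.0497 0.1349 0.1081] [-0.0009 -0.0015  0.1992]
0.165 [180.09247441 105.10496932]
0.169 [180.06728219 100.4557525 ]
0.173 [180.04203148  95.78849242]
```

The side crop puts the bar centre at (180,101), which matches z = 169 mm. The top crop shows the bar along press x, so the knob is fully up. Next is the lid.

```bash
python3 -m pendant '[[0.02,0.045,0,0,0,0.1,-1],[0.04,0.09,0.02,0,0,0.199,-1],[0.05,0.135,0.05,0,0,0.199,-1],[0.05,0.135,0.09,0,0,0.199,-1],[0.05,0.135,0.108,0,0,0.199,-1],[0.05,0.135,0.108,0,0,0.199,-1]]'
python3 - <<'E'
from go import *
from plant import snapshot
from fit import *
o=ctrl.get_obs()
go(W(p,(-80,-150,127)),-1.05)
A=R.from_euler('xyz',o["orientation"],degrees=True)
for th in np.linspace(1.57,0,17):
    r=72;h=9.5
    q=(-40+r*np.cos(th)-6*np.sin(th)-h,-150,55+r*np.sin(th)+6*np.cos(th))
    print(round(th,2),np.round(q,1),A.inv().apply(W(p,q)-o["tool_pos"]).round(4))
for n,c in(("side",(270,145,95,120)),("top",(240,185,145,55))):
    q=snapshot(n); pickle.dump(q,open(n+"3.pkl","wb")); crop(q,*c,5,f"pics/{n}3.png")
E
```

```text
clock: 6.8
tool_pos: [0.4849, -0.0151, 0.1246]
orientation: [179.9, 0.2, -1.1]
force: [-1.5, 0.6, 0.6]
opening: 0.0006
t 6.8 tcp [ 0.4849 -0.0151  0.1246] rpy [179.9    0.23  -1.14] F [-1.5  0.6  0.6] M [-0.01 -0.02 -0.01] open 0.0006 j [ 21.5   8.3 -30.7   0.  -51.3  67.4]
ROW [ 0.0002 -0.0012 -0.0024] [ 0.0017  0.004  -0.0016]
1.57 [ -55.4 -150.   127. ] [ 0.0248 -0.0012 -0.0025]
1.47 [ -48.4 -150.   127.2] [ 0.0319 -0.0012 -0.0028]
1.37 [ -41.3 -150.   126.8] [ 0.039  -0.0012 -0.0023]
1.28 [ -34.3 -150.   125.6] [ 0.0459 -0.0012 -0.0012]
1.18 [ -27.4 -150.   123.8] [ 0.0528 -0.0013  0.0006]
1.08 [ -20.8 -150.   121.3] [ 0.0594 -0.0013  0.0031]
0.98 [ -14.5 -150.   118.2] [ 0.0658 -0.0013  0.0062]
0.88 [  -8.4 -150.   114.4] [ 0.0719 -0.0013  0.0099]
0.78 [  -2.8 -150.   110.1] [ 0.0775 -0.0013  0.0142]
0.69 [   2.4 -150.   105.3] [ 0.0827 -0.0013  0.019 ]
0.59 [   7. -150.  100.] [ 0.0874 -0.0014  0.0243]
0.49 [  11.2 -150.    94.2] [ 0.0915 -0.0014  0.03  ]
0.39 [  14.7 -150.    88.1] [ 0.0951 -0.0014  0.0361]
0.29 [  17.7 -150.    81.6] [ 0.0981 -0.0014  0.0426]
0.2 [  19.9 -150.    74.9] [ 0.1004 -0.0014  0.0493]
0.1 [  21.6 -150.    68. ] [ 0.102  -0.0014  0.0562]
0.0 [  22.5 -150.    61. ] [ 0.103  -0.0014  0.0632]
```

View pics/side3.png

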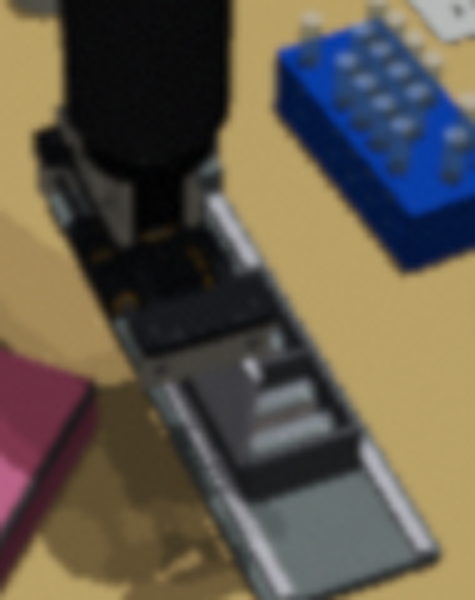

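View pics/top3.png

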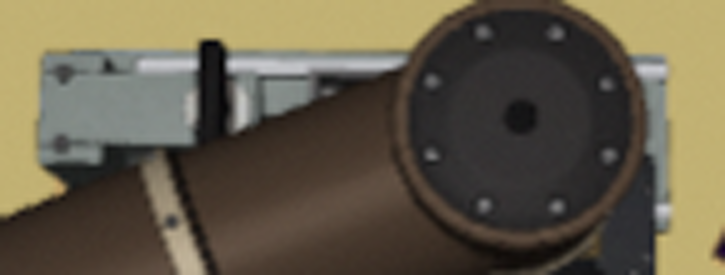

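```bash
python3 -m pendant '[[0.012,0,0,0,0,0,-1],[0.022,0,0,0,0,0,-1],[0.030,0,0,0,0,0,-1],[0.038,0,0,0,0,0,-1],[0.045,0,0.001,0,0,0,-1],[0.052,0,0.003,0,0,0,-1],[0.059,0,0.005,0,0,0,-1],[0.065,0,0.008,0,0,0,-1],[0.071,0,0.012,0,0,0,-1],[0.077,0,0.016,0,0,0,-1],[0.082,0,0.021,0,0,0,-1],[0.082,0,0.021,0,0,0,-1]]'
python3 - <<'E'
from go import *
from plant import snapshot
from fit import *
go(W(p,(22.5,-150,61)),-1.05)
for n,c in(("side",(270,145,95,120)),):
    q=snapshot(n); pickle.dump(q,open(n+"4.pkl","wb")); crop(q,*c,5,f"pics/{n}4.png")
E
```

```text
clock: 8.4
tool_pos: [0.5673, -0.0161, 0.1049]
orientation: [180.0, 0.0, -1.1]
force: [0.6, 0.2, -0.3]
opening: 0.0004
t 8.4 tcp [ 0.5673 -0.0161  0.1049] rpy [ 1.7999e+02  2.0000e-02 -1.0800e+00] F [ 0.6  0.2 -0.3] M [-0.03  0.01  0.05] open 0.0004 j [ 18.1  16.8 -22.2   0.  -51.   70.8]
ROW [ 0.0203 -0.0006  0.0439] [ 0.0003  0.0004 -0.0006]
```

View pics/side4.png

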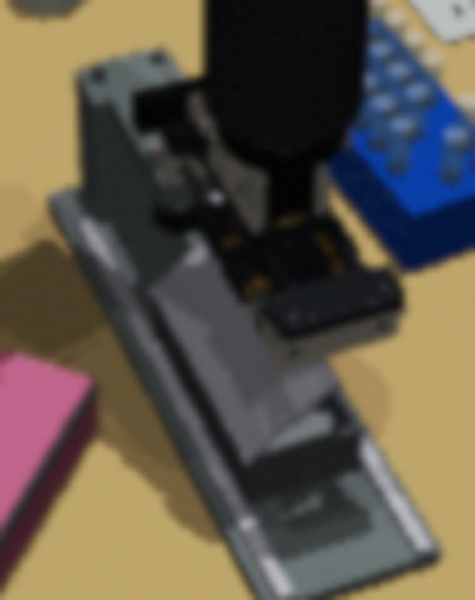

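The lid has tipped about halfway and the case is still in the guide. I carry on down.

```bash
python3 -m pendant '[[0.004,0,0.005,0,0,0,-1],[0.008,0,0.01,0,0,0,-1],[0.012,0,0.016,0,0,0,-1],[0.015,0,0.022,0,0,0,-1],[0.018,0,0.029,0,0,0,-1],[0.020,0,0.036,0,0,0,-1],[0.021,0,0.041,0,0,0,-1],[0.021,0,0.044,0,0,0,-1],[0.021,0,0.044,0,0,0,-1]]'
python3 - <<'E'
from go import *
from plant import snapshot
from fit import *
go(W(p,(22.5,-150,61)),-1.05)
E
```

```text
clock: 9.57
tool_pos: [0.5882, -0.0163, 0.0615]
orientation: [180.0, -0.0, -1.1]
force: [1.0, 0.4, 0.3]
opening: 0.0003
t 9.57 tcp [ 0.5882 -0.0163  0.0615] rpy [ 1.80e+02 -2.00e-02 -1.07e+00] F [1.  0.4 0.3] M [-0.02 -0.03  0.  ] open 0.0003 j [ 17.4  21.4 -22.1   0.  -46.5  71.5]
ROW [-0.0006 -0.0005  0.0005] [ 0.     -0.0003 -0.0003]
```

```bash
python3 -m pendant '[[0,0,0.002,0,0,0,-1],[0,0,0.003,0,0,0,-1],[0,0,0.003,0,0,0,-1]]'
```

```text
clock: 9.95
tool_pos: [0.5884, -0.0163, 0.061]
orientation: [180.0, -0.1, -1.0]
force: [-7.2, 1.1, 20.7]
opening: 0.0006
```

```bash
python3 - <<'E'
from go import *
from fit import *
print(W(p,(0,-245,170)),W(p,(0,-245,32)),W(p,(0,-99.5,32)))
go(W(p,(0,-245,170)),-91.05)
print([onz(t,q,.05) for q in ((385,235),(400,215),(438,236),(428,257))])
E
```

```text
[ 0.5633736  -0.11041688  0.17      ] [ 0.5633736  -0.11041688  0.032     ] [0.5660445 0.0350586 0.032    ]
t 9.95 tcp [ 0.5884 -0.0163  0.061 ] rpy [ 1.80e+02 -1.00e-01 -1.02e+00] F [-7.2  1.1 20.7] M [0.52 2.93 0.  ] open 0.0006 j [ 17.5  21.5 -22.2   0.  -46.3  71.5]
ROW [-0.0232  0.0945 -0.109 ] [-1.3000e-03 -1.4000e-03  1.5713e+00]
[array([ 0.48740314, -0.18259829,  0.05      ]), array([ 0.55208963, -0.23417853,  0.05      ]), array([ 0.48220769, -0.35577674,  0.05      ]), array([ 0.41510844, -0.31914085,  0.05      ])]
```

```bash
python3 -m pendant '[[0,0,-0.02,0,0,0,-1],[0,0.005,-0.06,0,0,0.15,-1],[-0.003,0.015,-0.109,0,0,0.32,-1],[-0.006,0.03,-0.109,0,0,0.5,-1],[-0.01,0.045,-0.109,0,0,0.68,-1],[-0.015,0.06,-0.109,0,0,0.86,-1],[-0.018,0.075,-0.109,0,0,1.04,-1],[-0.023,0.095,-0.109,0,0,1.22,-1],[-0.023,0.095,-0.109,0,0,1.4,-1],[-0.023,0.095,-0.109,0,0,1.57,-1],[-0.023,0.095,-0.109,0,0,1.57,-1]]'
python3 - <<'E'
from go import *
from plant import snapshot
from fit import *
go(W(p,(0,-245,32)),-91.05)
for n,c in(("side",(270,145,95,120)),("top",(240,185,145,55))):
    q=snapshot(n); pickle.dump(q,open(n+"5.pkl","wb")); crop(q,*c,5,f"pics/{n}5.png")
E
```

```text
clock: 11.32
tool_pos: [0.5632, -0.111, 0.1675]
orientation: [-180.0, 0.0, -91.0]
force: [-0.6, -0.5, -0.1]
opening: 0.0007
t 11.32 tcp [ 0.5632 -0.111   0.1675] rpy [-1.7999e+02  1.0000e-02 -9.0980e+01] F [-0.6 -0.5 -0.1] M [ 0.09 -0.12  0.01] open 0.0007 j [  8.4  13.7 -17.1  -0.  -59.2  -9.3]
ROW [-5.000e-04 -1.000e-04  1.355e-01] [-0.0003  0.0002  0.0013]
```

View pics/side5.png

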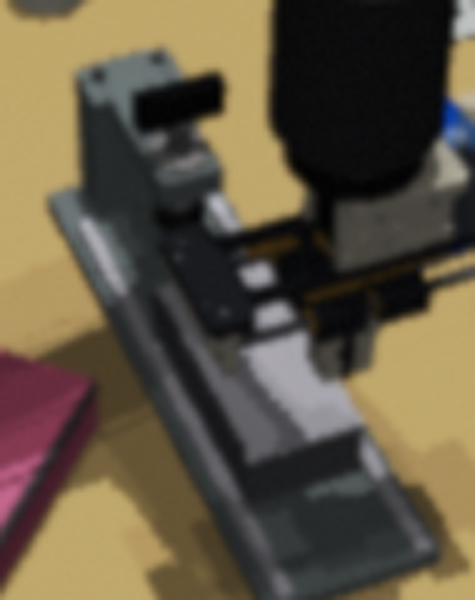

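View pics/top5.png

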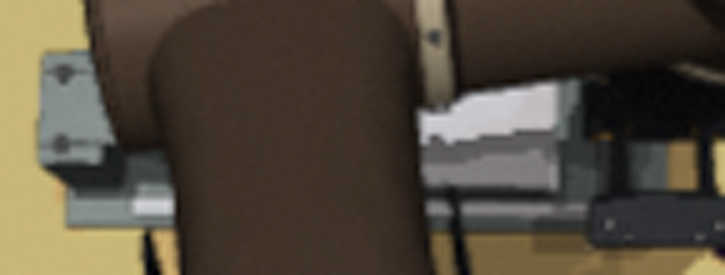

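Top and side views show the lid shut flat and the fingers behind the case. I descend and push.

```bash
python3 -m pendant '[[0,0,0.04,0,0,0,-1],[0,0,0.09,0,0,0,-1],[0,0,0.12,0,0,0,-1],[0,0,0.133,0,0,0,-1],[-0.012,0,0.133,0,0,0,-1],[-0.024,0,0.133,0,0,0,-1],[-0.034,0,0.133,0,0,0,-1],[-0.044,0,0.133,0,0,0,-1],[-0.054,0,0.133,0,0,0,-1],[-0.064,0,0.133,0,0,0,-1],[-0.074,0,0.133,0,0,0,-1]]'
python3 - <<'E'
from go import *
from fit import *
go(W(p,(0,-99.5,32)),-91.05)
E
```

```text
clock: 12.8
tool_pos: [0.5652, -0.0368, 0.0359]
orientation: [-179.9, -0.0, -91.0]
force: [0.6, -5.7, 3.8]
opening: 0.0001
t 12.8 tcp [ 0.5652 -0.0368  0.0359] rpy [-1.799e+02 -3.000e-02 -9.098e+01] F [ 0.6 -5.7  3.8] M [-2.29 -0.03 -0.04] open 0.0001 j [ 16.1  21.6 -26.4   0.1 -41.9 -17.2]
ROW [-0.0718  0.0004  0.0038] [-0.0017 -0.0006  0.0012]
```

```bash
python3 -m pendant '[[-0.01,0,0.001,0,0,0,-1],[-0.02,0,0.001,0,0,0,-1],[-0.03,0,0.001,0,0,0,-1],[-0.04,0,0.001,0,0,0,-1],[-0.05,0,0.001,0,0,0,-1],[-0.058,0,0.001,0,0,0,-1],[-0.063,0,0.001,0,0,0,-1],[-0.066,0,0.001,0,0,0,-1]]'
python3 - <<'E'
from go import *
from fit import *
go(W(p,(0,-99.5,32)),-91.05)
E
```

```text
clock: 13.8
tool_pos: [0.5664, 0.0288, 0.0352]
orientation: [-179.9, -0.1, -91.0]
force: [-0.6, -9.4, 7.0]
opening: 0.0006
t 13.8 tcp [0.5664 0.0288 0.0352] rpy [-1.799e+02 -5.000e-02 -9.096e+01] F [-0.6 -9.4  7. ] M [-3.14 -0.01 -0.02] open 0.0006 j [ 22.7  21.7 -26.3   0.1 -41.9 -23.8]
ROW [-0.0063  0.0004  0.0032] [-0.0017 -0.001   0.0016]
```

```bash
python3 -m pendant '[[-0.003,0,0,0,0,0,-1],[-0.006,0,0,0,0,0,-1],[-0.006,0,0,0,0,0,-1]]'
```

```text
clock: 14.18
tool_pos: [0.5664, 0.0348, 0.0352]
orientation: [-179.9, -0.0, -91.0]
force: [-0.7, -6.9, 5.5]
opening: 0.0006
```

```bash
python3 -m pendant '[[-0.002,0,0,0,0,0,-1],[-0.004,0,0,0,0,0,-1],[-0.004,0,0,0,0,0,-1]]'
```

```text
clock: 14.55
tool_pos: [0.5664, 0.0371, 0.0351]
orientation: [-179.9, -0.2, -91.0]
force: [2.1, -17.0, 6.7]
opening: 0.0003
```

```bash
python3 -m pendant '[[-0.002,0,0,0,0,0,-1],[-0.004,0,0,0,0,0,-1],[-0.004,0,0,0,0,0,-1]]'
```

```text
clock: 14.92
tool_pos: [0.5662, 0.0373, 0.0352]
orientation: [180.0, -0.4, -91.0]
force: [8.3, -38.2, 5.9]
opening: 0.0003
```

The finger stalls with 38 N at y 0.037, as expected for home, so the case is against the column. I back off and look.

```bash
python3 -m pendant '[[0.004,0,0,0,0,0,-1],[0.015,0,0,0,0,0,-1],[0.035,0,0,0,0,0,-1],[0.05,0,-0.05,0,0,0,-1],[0.05,0,-0.11,0,0,0,-0.5],[0.05,0.05,-0.17,0,0,-0.15,0],[0.05,0.1,-0.2,0,0,-0.3,0.3],[0.05,0.15,-0.2,0,0,-0.45,0.3],[0.05,0.15,-0.2,0,0,-0.45,0.3]]'
python3 - <<'E'
from go import *
from plant import snapshot
from fit import *
go([.569,.138,.235],-1.05)
for n,c in(("side",(270,145,95,120)),("top",(240,185,145,55))):
    q=snapshot(n); pickle.dump(q,open(n+"6.pkl","wb")); crop(q,*c,5,f"pics/{n}6.png")
E
```

```text
clock: 16.05
tool_pos: [0.4123, -0.0047, 0.235]
orientation: [-179.7, 0.1, -65.1]
force: [0.8, -0.1, -0.3]
opening: 0.0449
t 16.05 tcp [ 0.4123 -0.0047  0.235 ] rpy [-1.7975e+02  7.0000e-02 -6.5070e+01] F [ 0.8 -0.1 -0.3] M [ 0.07 -0.11 -0.04] open 0.0449 j [ 27.   -5.9 -29.3  -0.1 -66.4  -2. ]
ROW [-0.0633 -0.2023  0.001 ] [-0.0046 -0.0014 -1.1173]
```

View pics/side6.png

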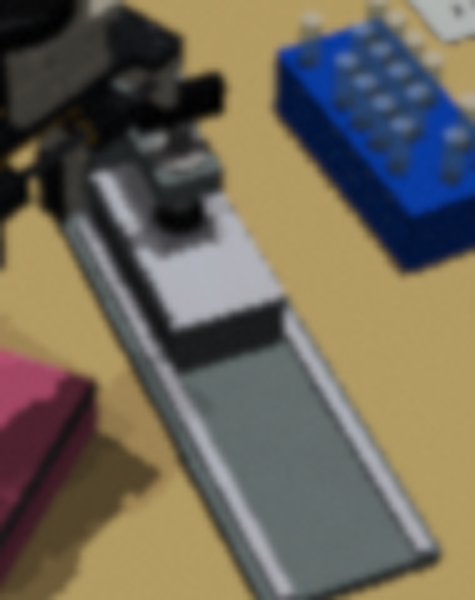

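View pics/top6.png

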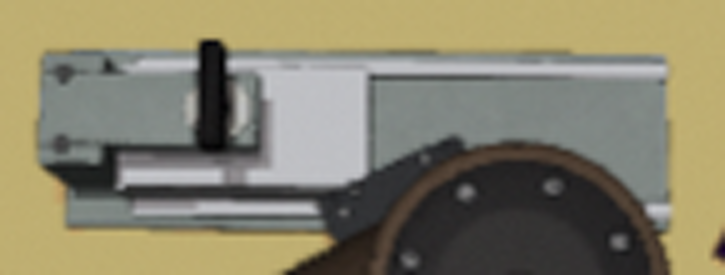

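```bash
python3 -m pendant '[[0,-0.01,0,0,0,-0.13,0.3],[-0.005,-0.03,0,0,0,-0.3,0.3],[-0.01,-0.06,0,0,0,-0.46,0.3],[-0.02,-0.09,0,0,0,-0.62,0.3],[-0.035,-0.12,0,0,0,-0.78,0.3],[-0.045,-0.15,0,0,0,-0.94,0.3],[-0.055,-0.18,0,0,0,-1.117,0.3],[-0.063,-0.202,0,0,0,-1.117,0.3],[-0.063,-0.202,0,0,0,-1.117,0.3]]'
python3 - <<'E'
from go import *
from plant import snapshot
from fit import *
go([.569,.138,.154],-1.05)
q=snapshot("side"); pickle.dump(q,open("side7.pkl","wb")); crop(q,250,90,120,120,5,"pics/side7.png")
t6=load("top6.pkl"); print("lid back y",R.from_euler('z',-p[2]).apply(onz(t6,(240+368/5,185+120/5),.061)-np.r_[p[:2],0])*1000)
E
```

```text
clock: 17.27
tool_pos: [0.5738, 0.1383, 0.2312]
orientation: [179.9, 0.2, -1.3]
force: [0.3, -0.1, -0.5]
opening: 0.0571
t 17.27 tcp [0.5738 0.1383 0.2312] rpy [ 1.799e+02  1.500e-01 -1.270e+00] F [ 0.3 -0.1 -0.5] M [-0.05  0.03 -0.04] open 0.0571 j [ 32.5  12.6  -9.9  -0.  -67.8  56.2]
ROW [-0.0046  0.0002  0.0772] [ 0.0017  0.0026 -0.0039]
lid back y [  5.787196   -87.96770636  61.        ]
```

View pics/side7.png

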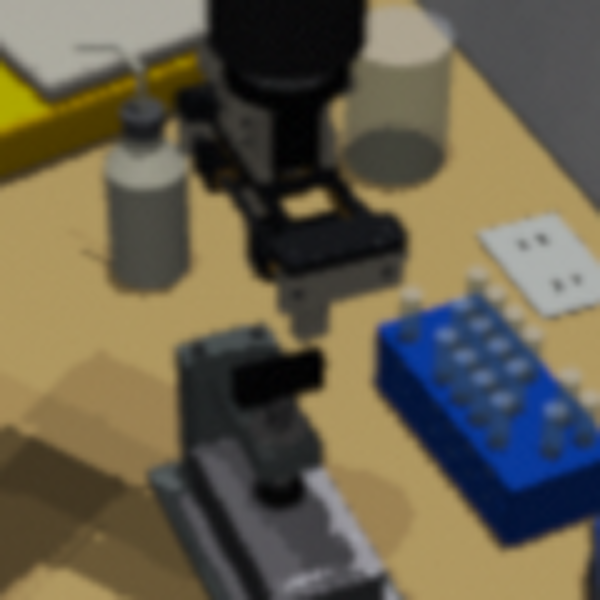

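```bash
python3 -m pendant '[[0,0,0,0,0,0,0.3],[0,0,0,0,0,0,0.3]]'; python3 -c "
from go import *
go([.569,.138,.154],-1.05)"
```

```text
clock: 17.58
tool_pos: [0.5721, 0.1371, 0.2335]
orientation: [180.0, 0.0, -1.3]
force: [-0.2, -0.2, -0.1]
opening: 0.0569
t 17.57 tcp [0.5721 0.1371 0.2335] rpy [180.     0.    -1.28] F [-0.2 -0.2 -0.1] M [-0.04  0.03 -0.05] open 0.0569 j [ 32.5  12.2 -10.   -0.  -67.8  56.2]
ROW [-0.0031 -0.0009  0.0795] [ 0.      0.0001 -0.004 ]
```

```bash
python3 -m pendant '[[-0.003,-0.001,0.03,0,0,0,0.3],[-0.003,-0.001,0.06,0,0,0,0.3],[-0.003,-0.001,0.079,0,0,0,0.3],[-0.003,-0.001,0.079,0,0,0,-1],[-0.003,-0.001,0.079,0,0,0,-1],[-0.003,-0.001,0.079,0,0,0,-1],[-0.003,-0.001,0.079,0,0,0,-1]]'; python3 -c "
from go import *
go([.569,.138,.154],-1.05)"
```

```text
clock: 18.45
tool_pos: [0.5696, 0.1388, 0.1553]
orientation: [-180.0, -0.1, -1.2]
force: [-0.3, 0.1, 0.5]
opening: 0.0229
t 18.45 tcp [0.5696 0.1388 0.1553] rpy [-1.7996e+02 -7.0000e-02 -1.2500e+00] F [-0.3  0.1  0.5] M [-0.09 -0.01 -0.01] open 0.0229 j [ 32.8  15.4 -16.5   0.  -58.   56. ]
ROW [-0.0006  0.0008  0.0013] [-0.0007 -0.0012 -0.0034]
```

Not closed yet (22.9 mm), so I hold a little longer.

```bash
python3 -m pendant '[[0,0,0,0,0,0,-1],[0,0,0,0,0,0,-1]]'; python3 -c "
from go import *
go([.569,.138,.154],-1.05)"
```

```text
clock: 18.7
tool_pos: [0.5694, 0.1382, 0.155]
orientation: [180.0, -0.0, -1.2]
force: [-1.2, -2.1, 4.0]
opening: 0.0161
t 18.7 tcp [0.5694 0.1382 0.155 ] rpy [ 1.7997e+02 -2.0000e-02 -1.2500e+00] F [-1.2 -2.1  4. ] M [-1.22  0.15  0.04] open 0.0161 j [ 32.8  15.5 -16.6   0.  -58.   56. ]
ROW [-0.0004  0.0002  0.001 ] [ 0.0005 -0.0004 -0.0034]
```

```bash
python3 -m pendant '[[0,0,0.001,0,0,0.16,-1],[0,0,0.0018,0,0,0.32,-1],[0,0,0.0028,0,0,0.48,-1],[0,0,0.0037,0,0,0.64,-1],[0,0,0.0046,0,0,0.8,-1],[0,0,0.0055,0,0,0.96,-1],[0,0,0.0064,0,0,1.12,-1],[0,0,0.0073,0,0,1.28,-1],[0,0,0.0082,0,0,1.44,-1],[0,0,0.0092,0,0,1.6,-1],[0,0,0.0092,0,0,1.6,-1]]'; python3 -c "
from go import *
go([.569,.138,.154],-1.05)"
```

```text
clock: 20.08
tool_pos: [0.5681, 0.137, 0.1457]
orientation: [179.9, -0.1, -93.1]
force: [-5.0, -6.3, 8.0]
opening: 0.0157
t 20.07 tcp [0.5681 0.137  0.1457] rpy [ 1.7989e+02 -1.4000e-01 -9.3080e+01] F [-5.  -6.3  8. ] M [-2.28  1.69 -0.12] open 0.0157 j [ 32.8  15.9 -17.3   0.1 -57.  -35.9]
ROW [-0.001  -0.0008 -0.0083] [ 3.5000e-03 -2.0000e-04 -1.6062e+00]
```

```bash
python3 -m pendant '[[0,0,0.001,0,0,0.16,-1],[0,0,0.0018,0,0,0.32,-1],[0,0,0.0028,0,0,0.48,-1],[0,0,0.0037,0,0,0.64,-1],[0,0,0.0046,0,0,0.8,-1],[0,0,0.005,0,0,0.88,-1],[0,0,0.005,0,0,0.88,-1]]'; python3 -c "
from go import *
go([.569,.138,.154],-1.05)"
```

```text
clock: 20.95
tool_pos: [0.5673, 0.1375, 0.1407]
orientation: [180.0, -0.2, -143.4]
force: [-9.9, -4.2, 11.2]
opening: 0.0159
t 20.95 tcp [0.5673 0.1375 0.1407] rpy [ 179.96   -0.21 -143.43] F [-9.9 -4.2 11.2] M [-1.27  3.23 -0.09] open 0.0159 j [ 32.8  16.2 -17.6  -0.  -56.4 -86.2]
ROW [-0.0016 -0.0006 -0.0133] [ 4.900e-03 -8.000e-04 -2.485e+00]
```

Turned 2.48 rad with a steady grip and no stop hit, which implies the pad is pushed in about 9 mm. I release, rise and withdraw.

```bash
python3 -m pendant '[[0,0,0,0,0,0,0.3],[0,0,0,0,0,0,0.3],[0,0,0,0,0,0,0.3],[0,0,-0.03,0,0,0,0.3],[0,0,-0.08,0,0,0,0.3],[0,0,-0.1,0,0,0,0.3],[0.06,-0.04,-0.1,0,0,0,0.3],[0.11,-0.08,-0.1,0,0,0,0.3],[0.13,-0.10,-0.1,0,0,0,0.3],[0.13,-0.10,-0.1,0,0,0,0.3]]'
python3 - <<'E'
from go import *
from plant import snapshot
from fit import *
go([.569,.138,.154],-1.05)
for n,c in(("side",(270,145,95,120)),("top",(240,185,145,55))):
    q=snapshot(n); pickle.dump(q,open(n+"8.pkl","wb")); crop(q,*c,5,f"pics/{n}8.png"); cv2.imwrite(f"pics/{n}8f.png",q["image"])
    for z in (.1505,.1545,.1585): print(n,z,(proj(q,[.5685,.138,z])[0]-c[:2])*5)
E
```

```text
clock: 22.2
tool_pos: [0.5241, -0.0213, 0.2405]
orientation: [-180.0, 0.0, -143.5]
force: [0.2, 0.1, -0.3]
opening: 0.057
t 22.2 tcp [ 0.5241 -0.0213  0.2405] rpy [-1.7999e+02  3.0000e-02 -1.4351e+02] F [ 0.2  0.1 -0.3] M [ 0.12 -0.17  0.03] open 0.057 j [ 19.1   5.7 -16.9   0.  -67.3 -72.6]
ROW [-0.1308  0.1013  0.0866] [-7.0000e-04  0.0000e+00 -2.4863e+00]
side 0.1505 [179.18485784 121.54232618]
side 0.1545 [179.15795051 116.95775235]
side 0.1585 [179.13097804 112.35548457]
top 0.1505 [212.51077799 101.83968701]
top 0.1545 [211.89283854 100.65191256]
top 0.1585 [211.27059614  99.45583419]
```

View pics/side8.png

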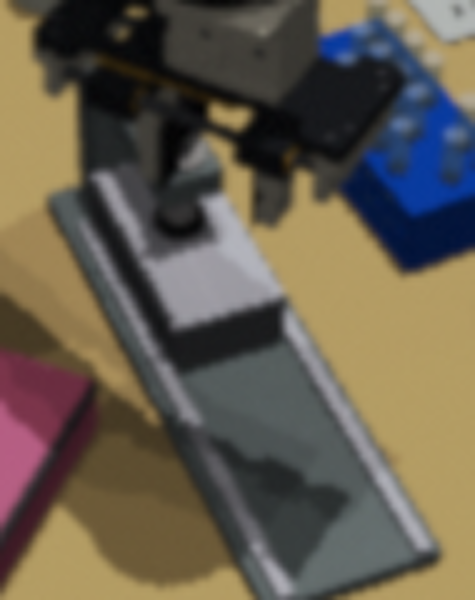

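View pics/top8f.png

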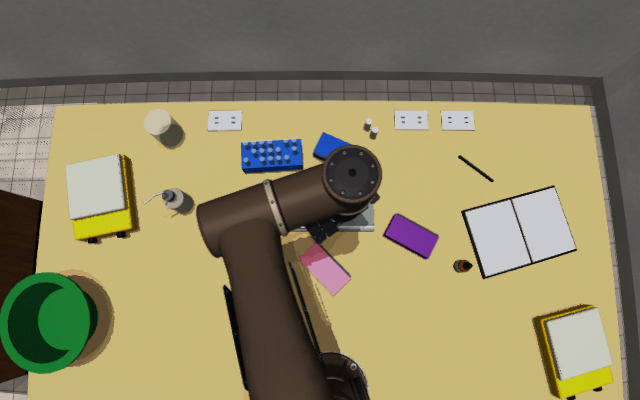

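View pics/top8.png

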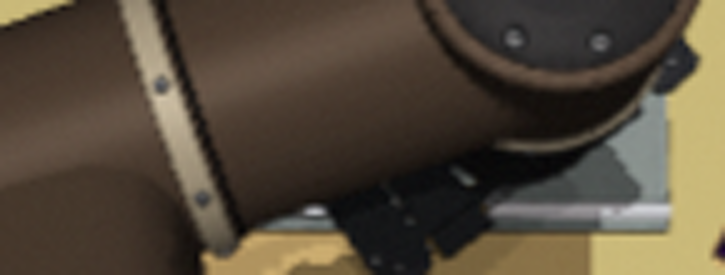

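```bash
python3 -m pendant '[[0.04,0.03,-0.02,0,0,0,0.3],[0.08,0.06,-0.04,0,0,0,0.3],[0.10,0.075,-0.04,0,0,0,0.3],[0.10,0.075,-0.04,0,0,0,0.3]]'
python3 - <<'E'
from go import *
from plant import snapshot
from fit import *
for n,c in(("side",(270,145,95,120)),("top",(240,185,145,55))):
    q=snapshot(n); crop(q,*c,5,f"pics/{n}9.png")
E
```

```text
clock: 22.8
tool_pos: [0.399, -0.0178, 0.281]
orientation: [-180.0, 0.1, -143.2]
force: [0.3, 0.1, 0.1]
opening: 0.0569
```

View pics/side9.png

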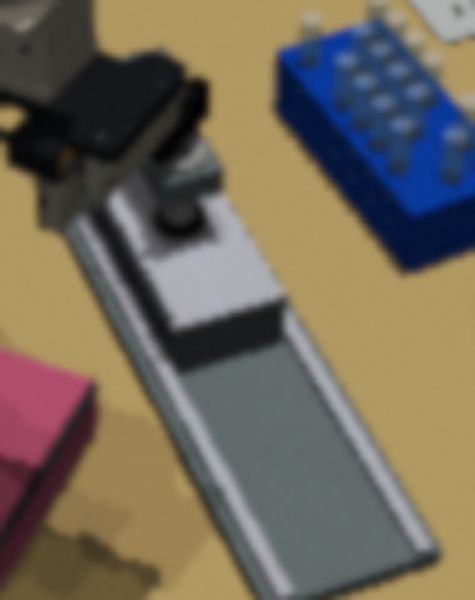

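View pics/top9.png

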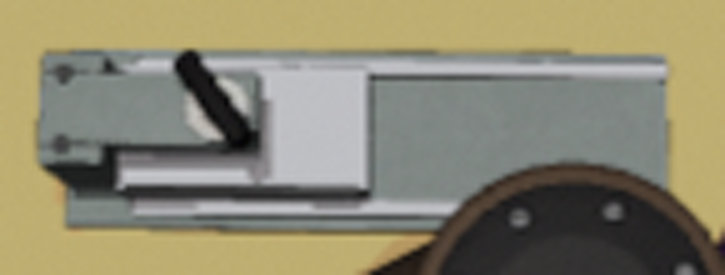

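```bash
python3 -c "
from plant import ctrl
print(ctrl.get_obs()['force']); ctrl.close_job()"
```

```text
[ 1.52071847 -0.01991053  0.11419675]
the job is handed in; nothing more can be done
```

The sample case is clamped in the press, done in the order asked, and I handed the job in at about 23 s of the 72 s allowed.

1. **Knob up:** I unscrewed it anticlockwise about 1.95 rad, until the wrist felt the hard stop. The side picture put the bar's middle at about 169 mm, which is fully up.
2. **Lid shut:** I tipped it over with the closed fingers and pressed it down. The fingers stopped firmly at 61 mm, the height of a shut lid.
3. **Case home:** I pushed it along the guide until it stopped moving against 38 N. The last picture of its back edge read press y -88 mm, against -90 mm expected.
4. **Knob down:** I screwed it clockwise 2.48 rad by the tool angle, without slipping or reaching the stop. The bar's direction in the final picture reads about 4° short of that, within what I can read from it.

- **Pad travel:** From the screw pitch, the pad is pushed in about 9 mm. I could not measure it directly; the pictures only show it sitting on the lid.
- **Bystanders:** The bottles and the rack are at the same places in the pictures as at the start.
- **Arm:** It was clear of everything when I handed in.
- **Press position:** My first picture-based estimate of the spindle axis was about 3 mm off, so I corrected it by feel at the knob.

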